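# Lock bearing caps in the grinding fixture and start it

### The arm

A 6-joint arm with a two-finger parallel gripper is mounted at the origin on the work surface. World frame = base frame: x ahead of the robot, y to its left, z up, the work surface at z = 0. Lengths are in m, angles in rad, forces in N, time in s.
With the tool pointing down it reaches from about 0.4 to 0.825 m from the base axis. Payload 7 kg.
Tool frame: the origin (TCP) lies at the very end of the fingers, on their centre line; the grasp point (between the pads) lies arm.hold_point_z behind it (arm.hold_point_z is the distance from the TCP to the grasp point, in m); z points along the fingers, y is the line along which they close (so a half turn about z gives the same grasp; the last joint's range is limited). The gripper opens to 88 mm and grips with 3 to 60 N. Pads are 19 mm wide; open, the fingers measure 130 mm over their backs; the gripper's body (78 mm by 193 mm) begins 47 mm behind the grasp point.
Start: joints at [1.518, 0.359, 0.012, 0, -1.224, -0.288], TCP at [0.226, 0.636, 0.227] pointing down, gripper open.
Joint ranges: [-3.07, 3.07], [-1.43, 2.12], [-1.02, 1.25], [-3.03, 1.67], [-3.05, -0], [-3.03, 3.03]. Speed limits (rad/s): [2.39, 2.39, 3.01, 3.14, 3.14, 3.14].

### API

Orientations are given as [roll, pitch, yaw] about the fixed x, y, z axes, in that order (R = Rz(yaw) Ry(pitch) Rx(roll)).
In Python, from station import arm gives the robot as it stands.
- The arm moves only by the shell command python3 nudge.py 'ROWS' [FORCE]. ROWS is a JSON list of rows, 1 to 20 of them, each of 5 numbers: the finger opening in m, then dx, dy, dz in m, then a turn about the tool's z in rad; each row is the pose to reach, as a shift and turn from the pose commanded when the command began, along the tool's axes at that moment; what a row does not reach only later rows make up. A row lasts 1/12 s, in which the tool goes at most 0.0417 m and 0.125 rad, less where a joint would pass 70% of its speed; a pose out of reach is approached as far as the arm can. The fingers move at their own pace and stop on an object; FORCE is the grip in N (left out, the last holds). Time passes only in rows, so rows that do not move let the fingers close. It prints the time, the measured TCP pose, the force, the opening and the grip force at its end.
- arm.get_state(): the state, without advancing time (a new reading comes with each control period).
- arm.grab_frame(name): name is "side" or "top" or "wrist"; returns the picture (384x512x3 uint8, red, green, blue); there is no depth.
- arm.camera_params(name): a dict with "fx", "fy", "cx", "cy" (pixels), "T" (4x4, takes a point from camera to world coordinates); the wrist camera has in their place "hand_eye" (4x4, takes a point from camera to tool coordinates, whose origin is the TCP and whose axes are the flange's). Camera axes: x right, y down, z forward; pixel columns grow to the right and rows downward; lengths in m; the calibration is good to about 2 mm. A picture is of the moment at which its call begins: read the wrist's pose just before it. camera_params takes no time and is no camera call.
- arm.job_done(): hands the job in; it is judged then, once.
The state is a dict: "t": time; "q": joint angles; "qd": joint speeds; "joint_efforts": joint torques, N m; "eef_pos": TCP position; "ee_rot": TCP orientation; "force": force on the tool from outside, world axes, zero at the start; "moment": the same for the moment, N m; "width": finger opening in m; "gripper_force": force on a finger pad.
Only numpy, scipy, OpenCV 4.12 (cv2) and the standard library are available. Lean on these libraries where they do the work, as an engineer would, in place of code of your own. Each camera call takes 0.05 s, during which the arm holds its last target. There are 200 camera calls.

### The job

Put every bearing cap into the fixture's channel and slide them along under the clear guard, making up the row to four with the orange filler blocks where caps are missing, so that all four places are full and packed against the end stop. Then drive the wedge tight into the gap between the row and the slanted stop bar, and only when it is locked push the red start plunger down through its full stroke and let it come back up. Do not knock over the oil bottle or the grease pot.

Things in the scene. Friction and masses are not known exactly. Their poses are not given: they have to be found in the camera images.
- fixture: Green grinding fixture, fixed to the bench (place and yaw vary). Origin at table level. Its channel runs along its y, centred on x = 0, floor 12 mm above the table, 69 mm wide between steel rails 14 mm high above the floor and 10 mm thick, from the end stop's face at y = +125 to y = -65 mm. A motor 165 mm high stands behind (x 70 to 140, y 80 to 150 mm). Blocks slide with a few N.
- guard_edge (a point): Middle of the front edge of the clear, yellow-edged guard, at its underside: fixture y = +11 mm, 54 mm above the channel floor. The guard roofs the channel from here to the end stop (y = +125 mm), 122 mm wide on corner posts beside the rails, top 64 mm above the channel floor. On this side of the edge (smaller y) the channel is open from above.
- stop_bar (a point): Middle of the lower edge of the dark slanted stop bar's face, on the channel floor: fixture x = 0, y = -111 mm. The face is at y = -111 mm + 0.17 x for x from -45 to +45 mm, 30 mm high, so the gap between it and the row (four packed blocks reach to y = -75 mm) narrows towards +x, away from the robot.
- tongue (a point): Middle of a tongue of the green base, level with the channel floor, that carries the wedge on the robot's side of the gap: fixture x from -140 to -60, y from -150 to -50 mm; this point is at x = -100, y = -100 mm.
- place1 (a point): Centre, on the channel floor, of the first place, at the end stop (fixture y = +100 mm): where the underside centre of the first block belongs, its x along the fixture's. Under the guard.
- place2 (a point): The second place, 50 mm nearer the open end (y = +50 mm). Under the guard.
- place3 (a point): The third place (y = 0), partly under the guard's edge.
- place4 (a point): The fourth place (y = -50 mm), in the open.
- wedge_home (a point): On the channel floor, fixture x = -59, y = -97 mm: where the wedge's origin comes when it is driven tight between four packed blocks and the stop bar, its axes then parallel to the fixture's.
- wedge: Aluminium wedge lying flat, 30 mm thick, 0.15 to 0.3 kg, with an upright red grip tab 24 x 24 mm, 30 to 67 mm above its underside. Origin: on the underside, below the tab's centre. x points to the thin end (x from -16 to +124 mm). The flat side, y = +22 mm, goes against the row; the other slants 0.17 in 1, against the stop bar (49 mm wide at the thick end, 25 mm at the thin).
- wedge_thin (a point): Middle of the wedge's thin end, on its underside (wedge x = +124, y = +9.5 mm). The thin end goes into the gap first; the wedge is driven along its +x by pushing on the tab or thick end. 10 to 15 N make it tight, and it then stays by friction.
- starter: Grey start box, 90 x 90 x 55 mm high, fixed to the bench (its place varies), with the red plunger on top. Origin: centre of its underside.
- plunger (a joint): Travel of the red start plunger, pressed straight down: 0 up, 0.025 m at the bottom of its stroke. A spring resists with 3.5 N at the top to 12 N at the bottom and brings it back up.
- plunger_top (a point): Centre of the top face of the red plunger head (44 mm across), 99 mm above the table when up; moves with it.
- oil: Blue oil bottle, 60 mm across, 150 mm high; bystander. Origin: centre of its underside.
- greasepot: Yellow grease pot with a black lid, 72 mm across, 80 mm high; bystander. Origin: centre of its underside.
- cap1: Cast-steel bearing cap lying saddle up, 64 (its x) x 50 (its y) x 46 mm high, 0.2 to 0.4 kg, with a half-round hollow 36 mm wide running along y across its top; it looks the same after half a turn. Origin: centre of its underside. Picked up across its 64 mm. Two to four of the caps are there; the rest are absent (None).
- cap2: Cast-steel bearing cap lying saddle up, 64 (its x) x 50 (its y) x 46 mm high, 0.2 to 0.4 kg, with a half-round hollow 36 mm wide running along y across its top; it looks the same after half a turn. Origin: centre of its underside. Picked up across its 64 mm. Two to four of the caps are there; the rest are absent (None).
- cap3: Cast-steel bearing cap lying saddle up, 64 (its x) x 50 (its y) x 46 mm high, 0.2 to 0.4 kg, with a half-round hollow 36 mm wide running along y across its top; it looks the same after half a turn. Origin: centre of its underside. Picked up across its 64 mm. Two to four of the caps are there; the rest are absent (None).
- cap4: Cast-steel bearing cap lying saddle up, 64 (its x) x 50 (its y) x 46 mm high, 0.2 to 0.4 kg, with a half-round hollow 36 mm wide running along y across its top; it looks the same after half a turn. Origin: centre of its underside. Picked up across its 64 mm. Two to four of the caps are there; the rest are absent (None).
- filler1: Orange filler block with two black lines on top, same size as a cap: 64 (x) x 50 (y) x 46 mm high, 0.15 to 0.3 kg. Origin: centre of its underside. Always there; used only to fill a place for which there is no cap.
- filler2: Orange filler block with two black lines on top, same size as a cap: 64 (x) x 50 (y) x 46 mm high, 0.15 to 0.3 kg. Origin: centre of its underside. Always there; used only to fill a place for which there is no cap.

How it is judged:
By the outcome, as a careful person would: the job done as asked, in the order asked, and still so for the second after the job is handed in, with the robot touching nothing.
Of cap1, cap2, cap3, cap4 only 2 to 4 are there at a start; the rules pass over those that are not, and their reading is None.
At some moment in a run one of cap1, cap2, cap3, cap4, filler1, filler2, wedge may be knocked a few centimetres aside while the robot is not near it.
Once in a run the grip may slacken for a moment while it holds something.
It also fails if it takes over 192 s, if anything falls off the work surface, if the arm or the gripper's body presses on something with over 40 N, if the wrist force passes 120 N, or if a joint passes its speed limit or range.

## Working session

There is one attempt and no reset: what is moved stays moved. The work goes in short steps, Python scripts to look and compute and a shell command to move; the robot and the scene stay as the last step left them, time stands still between calls to the robot, and variables do not carry over. Pictures are saved under pics/ and viewed, at most 14 in all, crops included, and the job is handed in when it is done.

```bash
ls; mkdir -p pics
python3 - <<'E'
from station import arm
import cv2,numpy as np
for n in ("top","side"):
    f=arm.grab_frame(n); cv2.imwrite(f'pics/{n}0.png',cv2.resize(f[:,:,::-1],(800,600),interpolation=cv2.INTER_CUBIC))
    p=arm.camera_params(n); print(n,{k:np.round(v,4).tolist() for k,v in p.items()})
print(arm.camera_params("wrist"),arm.hold_point_z)
print(arm.get_state())
E
```

```text
nudge.py
pics
station.py
top {'fx': 431.2943, 'fy': 431.2943, 'cx': 261.1792, 'cy': 194.3631, 'T': [[-0.0034, -0.9973, 0.0729, 0.4324], [-1.0, 0.004, 0.0074, 0.0329], [-0.0077, -0.0729, -0.9973, 1.3131], [0.0, 0.0, 0.0, 1.0]]}
side {'fx': 363.886, 'fy': 363.886, 'cx': 247.2604, 'cy': 190.0772, 'T': [[0.9996, -0.026, 0.0119, 0.5077], [-0.0277, -0.7778, 0.6279, -0.7014], [-0.0071, -0.6279, -0.7782, 1.0074], [0.0, 0.0, 0.0, 1.0]]}
{'fx': 285.21974771302143, 'fy': 285.21974771302143, 'cx': 254.19424675273478, 'cy': 193.5556480130553, 'hand_eye': array([[-2.25328631e-04, -9.68086881e-01, -2.50614725e-01,
         6.75763789e-02],
       [ 9.99999973e-01, -2.04243822e-04, -1.10140614e-04,
        -1.03981713e-03],
       [ 5.54391741e-05, -2.50614743e-01,  9.68086901e-01,
        -1.58562239e-01],
       [ 0.00000000e+00,  0.00000000e+00,  0.00000000e+00,
         1.00000000e+00]])} 0.0188
{'t': 0.1, 'q': array([ 1.51812105e+00,  3.59329258e-01,  1.11613983e-02, -3.02141418e-04,
       -1.22412620e+00, -2.88114898e-01]), 'qd': array([ 0.00120249, -0.00199024,  0.00105619,  0.00055653,  0.00042912,
       -0.00129771]), 'joint_efforts': array([-3.01756700e-03, -5.84163809e+01,  2.93750328e+01,  7.01558501e+00,
        1.01429070e-02, -6.05282617e-05]), 'eef_pos': array([0.22547857, 0.63575837, 0.22571324]), 'ee_rot': array([ 3.14007594e+00, -1.53271132e-04, -3.40892934e-01]), 'force': array([-0.0266924 ,  0.52442778, -0.08453001]), 'moment': array([-0.00903348,  0.00857952,  0.00690177]), 'gripper_force': 0.0, 'width': 0.08778049007997381}
```

View pics/top0.png

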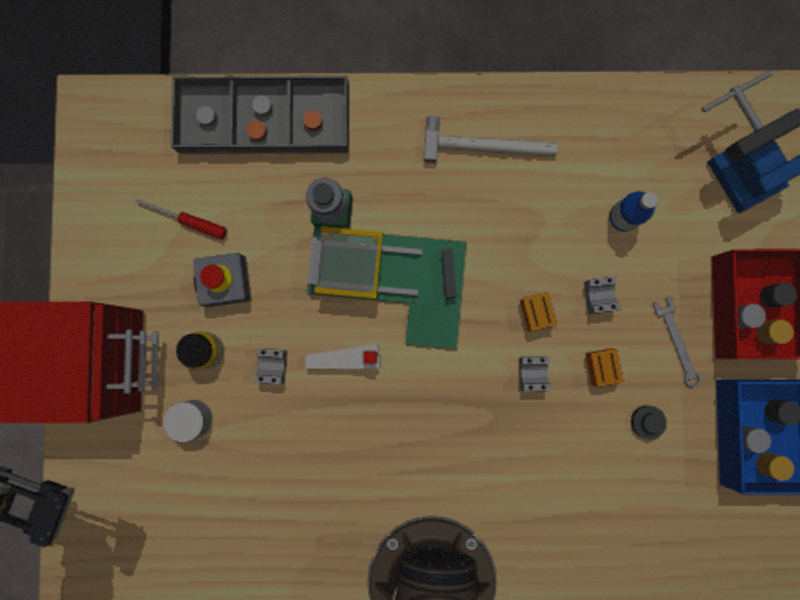

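View pics/side0.png

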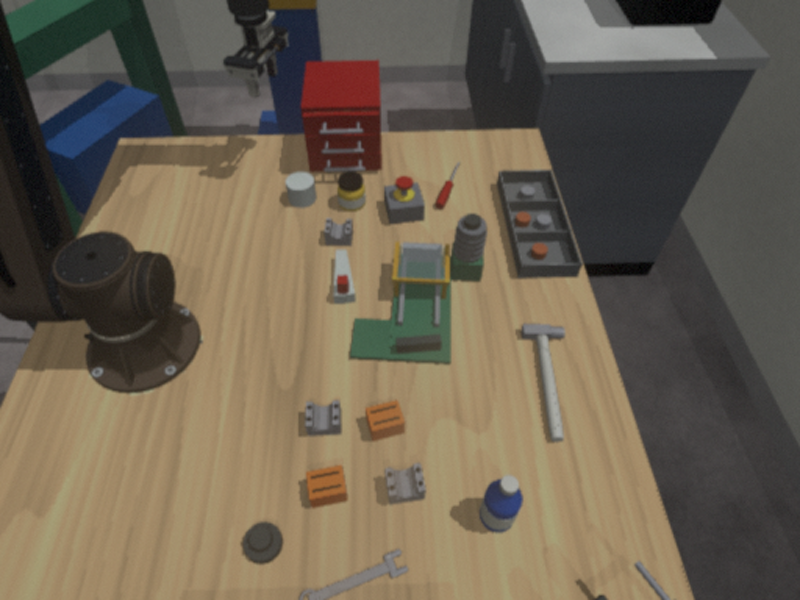

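The top view shows 3 caps (265,366), (535,373), (602,296), 2 fillers (539,312), (604,368), and the wedge at (343,358). The fixture is at (385,270), the starter at (222,280), the pot at (197,350) and the bottle at (632,210). I need enlarged crops to measure them.

Run:
```python
import cv2
from station import arm
f=arm.grab_frame("top")[:,:,::-1]; g=arm.grab_frame("side")[:,:,::-1]
cv2.imwrite('pics/raw_top.png',f);cv2.imwrite('pics/raw_side.png',g)
def crop(im,x,y,w,h,s,n):
    c=cv2.resize(im[y:y+h,x:x+w],None,fx=s,fy=s,interpolation=cv2.INTER_CUBIC)
    c=cv2.convertScaleAbs(c,alpha=1.6); cv2.imwrite(n,c)
crop(f,190,140,114,100,6-0,'pics/a.png')
crop(f,325,170,80,84,7,'pics/b.png')
crop(f,115,150,85,90,6.5,'pics/c.png')
```

```text
(no output)
```

View pics/a.png

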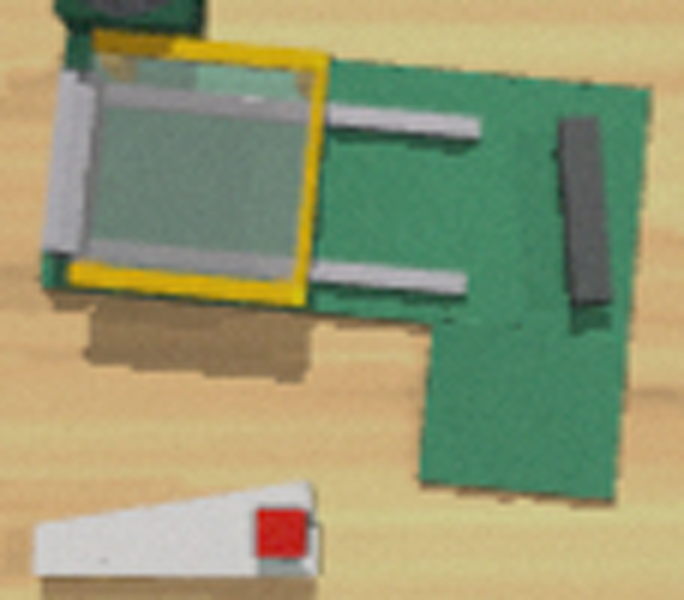

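View pics/b.png

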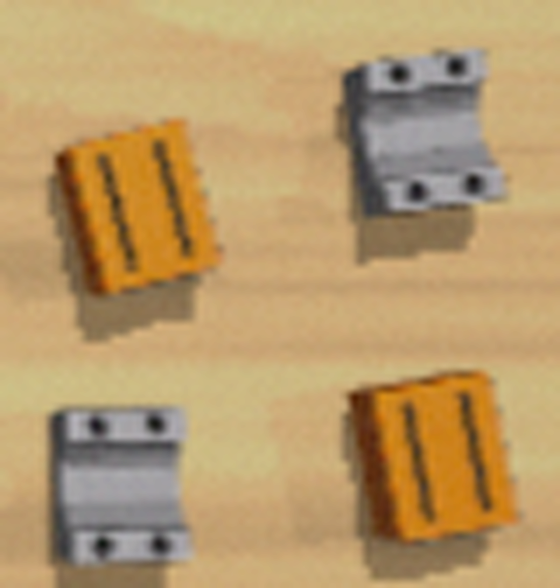

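View pics/c.png

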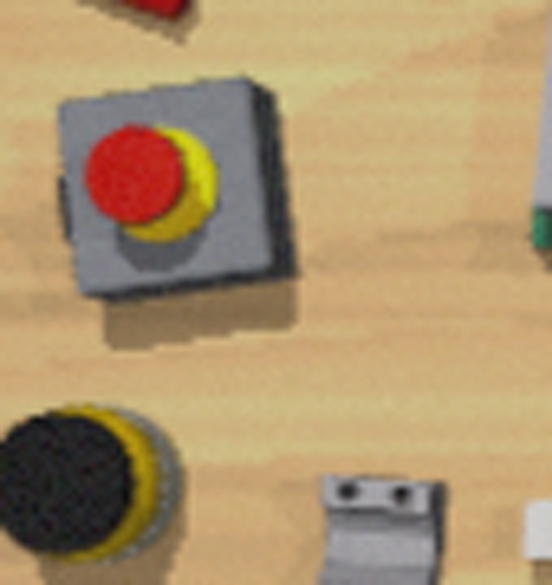

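```bash
cat > h.py <<'E'
import cv2,numpy as np,sys
from scipy.optimize import least_squares,minimize
from scipy.spatial.transform import Rotation as Ro
from station import arm
def cam(n,st=None):
    p=arm.camera_params(n)
    if n=="wrist":
        T=np.eye(4);T[:3,:3]=Ro.from_euler('xyz',st['ee_rot']).as_matrix();T[:3,3]=st['eef_pos'];T=T@p['hand_eye']
    else: T=p['T']
    return p,T
def proj(c,P):
    p,T=c;q=(np.atleast_2d(P)-T[:3,3])@T[:3,:3]
    return np.c_[p['fx']*q[:,0]/q[:,2]+p['cx'],p['fy']*q[:,1]/q[:,2]+p['cy']]
def ray(c,uv,z):
    p,T=c;d=T[:3,:3]@np.array([(uv[0]-p['cx'])/p['fx'],(uv[1]-p['cy'])/p['fy'],1]);return T[:3,3]+d*(z-T[2,3])/d[2]
def place(s,L,z0=0):  # s=(x,y,yaw), L local points
    L=np.atleast_2d(np.array(L,float));c,n=np.cos(s[2]),np.sin(s[2])
    return np.c_[s[0]+c*L[:,0]-n*L[:,1],s[1]+n*L[:,0]+c*L[:,1],L[:,2]+z0]
def fitpts(c,L,uv,s0):
    r=least_squares(lambda s:(proj(c,place(s,L))-uv).ravel(),s0,x_scale=[.01,.01,.05],loss='soft_l1')
    return r.x,np.round((proj(c,place(r.x,L))-uv),1)
BOX=np.array([[a*.032,b*.025,z] for a in(-1,1) for b in(-1,1) for z in(0,.046)])
def mask(im,kind):
    h=cv2.cvtColor(im,cv2.COLOR_RGB2HSV)
    if kind=='filler': return cv2.inRange(h,(3,170,60),(22,255,255))
    return cv2.inRange(h,(0,0,30),(179,70,255))
def blob(im,c,kind,s,r=22):
    """hull mask of the block's blob near its expected place"""
    uv=proj(c,[[s[0],s[1],.03]])[0];m=mask(im,kind)
    w=np.zeros_like(m);cv2.circle(w,tuple(int(round(v)) for v in uv),int(r),255,-1);m&=w
    m=cv2.morphologyEx(m,cv2.MORPH_CLOSE,np.ones((3,3)))
    n,l,st,_=cv2.connectedComponentsWithStats(m)
    k=1+np.argmax(st[1:,4]);pts=np.argwhere(l==k)[:,::-1]
    return cv2.convexHull(pts.astype(np.int32))
S=8
def iou(c,s,H,z0):
    hp=cv2.convexHull((proj(c,place(s,BOX,z0))).astype(np.float32))
    a=np.asarray(H,np.float32)
    i,_=cv2.intersectConvexConvex(hp,a);A=cv2.contourArea(hp)+cv2.contourArea(a)
    return i/(A-i)
def fitblock(views,kind,s0,z0=0,r=22):
    """views: list (im,cam,r)"""
    Hs=[]
    for im,c,rr in views:
        H=blob(im,c,kind,s0,rr).reshape(-1,2).astype(np.float32)
        m=H.mean(0); Hs.append((c,m+(H-m)*(1+.5/np.linalg.norm(H-m,axis=1,keepdims=True))))
    best=None
    for y0 in (s0[2]-.3,s0[2],s0[2]+.3):
        x0=np.array([s0[0],s0[1],y0]);sim=x0+np.array([[0,0,0],[.01,0,0],[0,.01,0],[0,0,.2]])
        q=minimize(lambda s:-np.mean([iou(c,s,H,z0) for c,H in Hs]),x0,method='Nelder-Mead',options=dict(initial_simplex=sim,xatol=1e-4,fatol=1e-5))
        if best is None or q.fun<best.fun:best=q
    return best.x,-best.fun
def go(x,y,z,yaw):
    st=arm.get_state();R=Ro.from_euler('xyz',st['ee_rot']).as_matrix()
    d=R.T@(np.array([x,y,z])-st['eef_pos']);t=-(yaw-st['ee_rot'][2]);t=(t+np.pi/2)%np.pi-np.pi/2
    print('t=%.1f shift'%st['t'],np.round(d,4),'turn %.4f'%t,'rows',int(np.ceil(np.linalg.norm(d)/.0417)),int(np.ceil(abs(t)/.125)));return d,t
E
cat > m.py <<'E'
from h import *
f=cv2.imread('pics/raw_top.png')[:,:,::-1].copy();g=cv2.imread('pics/raw_side.png')[:,:,::-1].copy()
T=cam('top');Sd=cam('side')
a=lambda *p:np.array(p,float)/6+[189.6,139.6]
F=[[.0445,-.065,.026],[.0345,-.065,.026],[-.0345,-.065,.026],[-.0445,-.065,.026],[-.14,-.15,.012],[-.14,-.05,.012],[-.06,-.05,.012],[.061,.011,.076],[-.061,.011,.076],[.045,-.10335,.042],[-.045,-.11865,.042]]
uv=a((481,119),(480,138),(468,275),(467,297),(616,502),(421,486),(432,325),(329,55),(306,305),(558,120),(572,304))
fx,e=fitpts(T,F,uv,[.6,.1,-.1]);print('fixture',np.round(fx,4),e.tolist())
W=[[.124,.022,.03],[.124,-.003,.03],[-.016,-.027,.03],[0,0,.067]]
w,e=fitpts(T,W,a((36,574),(35,525),(308,485),(281,534)),[.43,.15,1.57]);print('wedge',np.round(w,4),e.tolist())
c=lambda x,y:(x/6.5+115-.4,y/6.5+150-.4)
print('plunger',ray(T,c(134,175),.099),'pot',ray(T,c(65,483),.08))
b=lambda x,y:(x/7+325-.4,y/7+170-.4)
for n,k,u,yw in(('capA','cap',b(435,130),-.1),('capB','cap',b(127,485),0.),('capC','cap',(172.,234.),0.),('filA','filler',b(144,207),.2),('filB','filler',b(442,456),.1)):
    p=ray(T,u,.046)
    for v in([(f,T,17)],[(g,Sd,20)],[(f,T,17),(g,Sd,20)]):
        s,q=fitblock(v,k,[p[0],p[1],yw]);print(n,np.round(s,4),round(q,3))
E
python3 m.py
```

```text
fixture [ 0.5935  0.085  -0.0939] [[0.1, 0.0], [-0.1, 0.2], [-0.1, 0.1], [-0.2, -0.3], [0.2, -0.0], [-0.4, -0.4], [0.2, 0.1], [0.0, 0.1], [-0.1, 0.2], [0.2, 0.0], [0.3, -0.1]]
wedge [0.4239 0.1145 1.5486] [[-0.5, 0.2], [-0.1, -0.1], [1.7, -0.6], [-0.2, 0.3]]
plunger [0.57339161 0.39920961 0.099     ] pot [0.43944584 0.43292505 0.08      ]
capA [ 0.5424 -0.3282  0.0986] 0.965
capA [ 0.5427 -0.3279  0.1423] 0.968
capA [ 0.5424 -0.3281  0.1131] 0.963
capB [ 0.3935 -0.1969  0.0414] 0.968
capB [ 0.394  -0.1975  0.0114] 0.962
capB [ 0.3937 -0.1971  0.0316] 0.961
capC [ 0.4098  0.3061 -0.0693] 0.944
capC [ 0.4097  0.3031 -0.1171] 0.701
capC [ 0.4098  0.3059 -0.0711] 0.812
filA [ 0.5109 -0.2042  0.2535] 0.954
filA [ 0.4975 -0.163   0.0785] 0.01
filA [ 0.5109 -0.2042  0.2536] 0.481
filB [ 0.4052 -0.3278  0.1761] 0.963
filB [ 0.4014 -0.3145  0.1883] 0.627
filB [ 0.4051 -0.3279  0.1831] 0.79
```

Run:
```python
from h import *
go(.4098,.306,.12,-.0693-np.pi/2)
T=cam('top');u=lambda x,y:((x+.5)/1.5625-.5,(y+.5)/1.5625-.5)
print(ray(T,u(648,200),.15),ray(T,u(624,216),.0))
```

```text
t=0.2 shift [0.2839 0.2492 0.1063] turn 1.2992 rows 10 11
[ 0.69778543 -0.37735543  0.15      ] [ 0.70032613 -0.38223284  0.        ]
```

```bash
python3 nudge.py '[[0.088,0.284,0.249,0.106,1.299],[0.088,0.284,0.249,0.106,1.299],[0.088,0.284,0.249,0.106,1.299],[0.088,0.284,0.249,0.106,1.299],[0.088,0.284,0.249,0.106,1.299],[0.088,0.284,0.249,0.106,1.299],[0.088,0.284,0.249,0.106,1.299],[0.088,0.284,0.249,0.106,1.299],[0.088,0.284,0.249,0.106,1.299],[0.088,0.284,0.249,0.106,1.299],[0.088,0.284,0.249,0.106,1.299],[0.088,0.284,0.249,0.106,1.299],[0.088,0.284,0.249,0.106,1.299]]' 40
python3 - <<'E'
from h import *
go(.4098,.306,.017,-.0693-np.pi/2)
st=arm.get_state();f=arm.grab_frame('wrist');c=cam('wrist',st)
cv2.imwrite('pics/w1.png',f[:,:,::-1])
uv=proj(c,place([.4098,.306,-.0693],BOX[1::2]));print(uv.round(0).tolist())
E
```

```text
t: 1.28
eef_pos: [0.4103, 0.3065, 0.1207]
ee_rot: [-3.141, 0.0, -1.638]
force: [-0.4, -0.3, 1.0]
width: 0.0877
gripper_force: 0.0
t=1.3 shift [0.0006 0.0005 0.1037] turn 0.0018 rows 3 1
[[294.0, 171.0], [292.0, 227.0], [217.0, 170.0], [219.0, 227.0]]
```

View pics/w1.png

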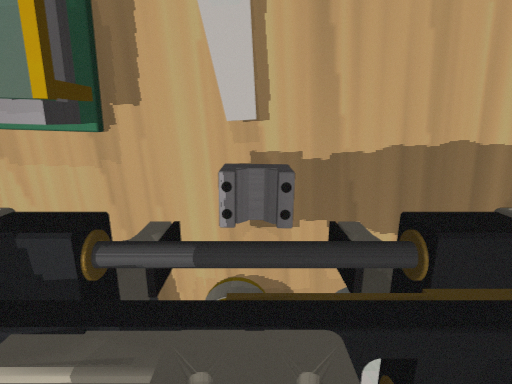

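The wrist view has the cap exactly where predicted (corners ~219-294, 171-227). Next: grasp and lift.

```bash
python3 nudge.py '[[0.088,0,0,0.104,0],[0.088,0,0,0.104,0],[0.088,0,0,0.104,0],[0.088,0,0,0.104,0],[0.055,0,0,0.104,0],[0.055,0,0,0.104,0],[0.055,0,0,0.104,0],[0.055,0,0,0.104,0],[0.055,0,0,0.104,0],[0.055,0,0,0.104,0],[0.055,0,0,0,0],[0.055,0,0,-0.03,0],[0.055,0,0,-0.03,0],[0.055,0,0,-0.03,0],[0.055,0,0,-0.03,0],[0.055,0,0,-0.03,0]]' 40
cat > ft.py <<'E'
import sys;from h import *
# go to fixture coordinates: x y (mm) z(world mm)
fx=np.array([.5935,.0850,-.0939])
try: fx=np.load('fx.npy')
except Exception: pass
x,y,z=[float(v)/1000 for v in sys.argv[1:4]]
p=place(fx,[x,y,0])[0];go(p[0],p[1],z,fx[2]-np.pi/2)
st=arm.get_state();c,s=np.cos(fx[2]),np.sin(fx[2]);d=st['eef_pos'][:2]-fx[:2]
print('now fixture mm',np.round([1e3*(c*d[0]+s*d[1]),1e3*(-s*d[0]+c*d[1]),1e3*st['eef_pos'][2]],1),'F fix',np.round([c*st['force'][0]+s*st['force'][1],-s*st['force'][0]+c*st['force'][1],st['force'][2]],1),'w',st['width'].round(4))
E
python3 ft.py 0 -58 150
```

```text
t: 2.67
eef_pos: [0.4098, 0.3065, 0.1511]
ee_rot: [-3.141, 0.002, -1.64]
force: [-0.2, -1.5, -3.0]
width: 0.0638
gripper_force: 40.0
t=2.7 shift [ 0.2662 -0.1972  0.0006] turn 0.0244 rows 8 1Traceback (most recent call last):
  File "ft.py", line 9, in <module>
    print('now fixture mm',np.round([1e3*(c*d[0]+s*d[1]),1e3*(-s*d[0]+c*d[1]),1e3*st['eef_pos'][2]],1),'F fix',np.round([c*st['force'][0]+s*st['force'][1],-s*st['force'][0]+c*st['force'][1],st['force'][2]],1),'w',st['width'].round(4))
                                                                                                                                                                                                                     ^^^^^^^^^^^^^^^^^
AttributeError: 'float' object has no attribute 'round'
```

```bash
sed -i "s/st\['width'\].round(4)/round(st['width'],4)/" ft.py; python3 nudge.py '[[0.055,0.266,-0.197,0,0.0244],[0.055,0.266,-0.197,0,0.0244],[0.055,0.266,-0.197,0,0.0244],[0.055,0.266,-0.197,0,0.0244],[0.055,0.266,-0.197,0,0.0244],[0.055,0.266,-0.197,0,0.0244],[0.055,0.266,-0.197,0,0.0244],[0.055,0.266,-0.197,0,0.0244],[0.055,0.266,-0.197,0,0.0244],[0.055,0.266,-0.197,0,0.0244],[0.055,0.266,-0.197,0,0.0244]]' 40; python3 ft.py 0 -58 70
python3 - <<'E'
from h import *
st=arm.get_state();f=arm.grab_frame('wrist');c=cam('wrist',st)
np.save('w2st.npy',st,allow_pickle=True)
cv2.imwrite('pics/w2.png',cv2.convertScaleAbs(cv2.resize(f[:,:,::-1],(800,600),interpolation=cv2.INTER_CUBIC),alpha=1.5))
F=[[.0445,-.065,.026],[.0345,-.065,.026],[-.0345,-.065,.026],[-.0445,-.065,.026],[.061,.011,.076],[-.061,.011,.076],[.045,-.10335,.042],[-.045,-.11865,.042],[-.06,-.05,.012],[-.14,-.05,.012]]
print(((proj(c,place([.5935,.085,-.0939],F))+.5)*1.5625-.5).round(0).tolist())
E
```

```text
t: 3.58
eef_pos: [0.587, 0.0269, 0.1483]
ee_rot: [3.138, -0.001, -1.666]
force: [0.1, 0.2, -3.3]
width: 0.0637
gripper_force: 40.0
t=3.6 shift [-0.0006 -0.0013  0.0783] turn -0.0012 rows 2 1
now fixture mm [ -1.  -58.5 148.3] F fix [ 0.1  0.2 -3.3] w 0.0637
[[327.0, 284.0], [343.0, 284.0], [450.0, 283.0], [465.0, 283.0], [291.0, 431.0], [502.0, 430.0], [319.0, 225.0], [474.0, 198.0], [484.0, 300.0], [601.0, 300.0]]
```

View pics/w2.png

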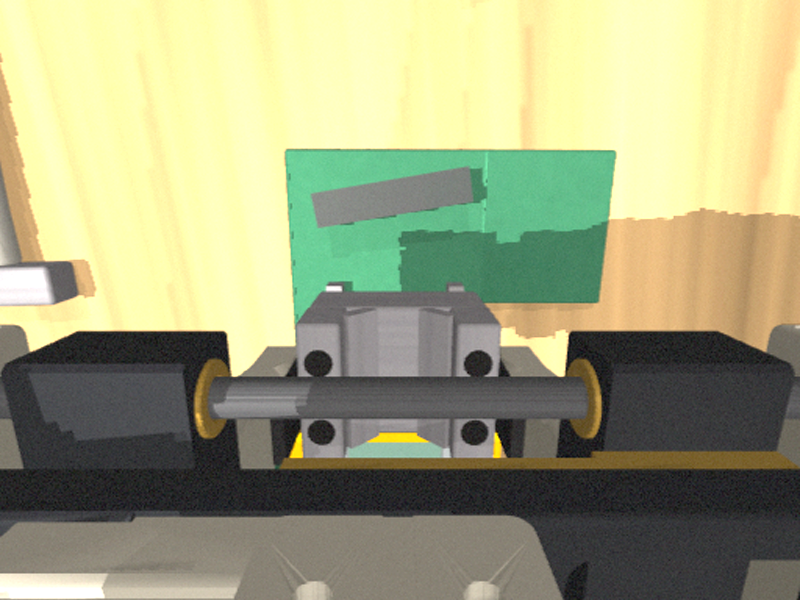

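Bar edge corners seen at (316,227) and (473,199), rail ends at 327-347 and 448-465, all within 2 px of the prediction. The fixture pose is good, perhaps +0.5 mm in x.

```bash
python3 nudge.py '[[0.055,-0.0006,-0.0018,0.09,-0.001],[0.055,-0.0006,-0.0018,0.095,-0.001],[0.055,-0.0006,-0.0018,0.1,-0.001],[0.055,-0.0006,-0.0018,0.1,-0.001],[0.055,-0.0006,-0.0018,0.1,-0.001]]' 40; python3 ft.py 0.5 -58 30; python3 nudge.py '[[0.055,0,0,0,0]]'; python3 ft.py 0.5 -58 30
```

```text
t: 4.05
eef_pos: [0.5894, 0.0289, 0.0501]
ee_rot: [3.14, -0.001, -1.661]
force: [0.5, -0.1, -0.4]
width: 0.0635
gripper_force: 40.0
t=4.0 shift [0.0018 0.0006 0.0201] turn 0.0037 rows 1 1
now fixture mm [  1.1 -56.2  50.1] F fix [ 0.5 -0.  -0.4] w 0.0635
t: 4.13
eef_pos: [0.5909, 0.0291, 0.052]
ee_rot: [-3.14, 0.0, -1.661]
force: [0.5, -0.2, -1.7]
width: 0.0638
gripper_force: 40.0
t=4.1 shift [0.0021 0.0022 0.022 ] turn 0.0033 rows 1 1
now fixture mm [  2.6 -55.9  52. ] F fix [ 0.5 -0.1 -1.7] w 0.0638
```

```bash
python3 - <<'E'
s=open('h.py').read()
s=s.replace("def go(x,y,z,yaw):\n    st=arm.get_state()","""def avg(n):
    L=[arm.get_state()]
    for _ in range(n): arm.grab_frame('top');L.append(arm.get_state())
    st=dict(L[-1])
    for k in('eef_pos','force'): st[k]=np.mean([l[k] for l in L],0)
    if n>2: print('std',np.std([l['eef_pos'] for l in L],0).round(4))
    e=np.array([l['ee_rot'] for l in L]);e[:,0]%=2*np.pi;st['ee_rot']=e.mean(0);return st
def go(x,y,z,yaw,st=None):
    st=st or arm.get_state()""");open('h.py','w').write(s)
s=open('ft.py').read()
s=s.replace("p=place(","st=avg(int(sys.argv[4]) if len(sys.argv)>4 else 0)\np=place(").replace("-np.pi/2)\nst=arm.get_state();","-np.pi/2,st)\n")
open('ft.py','w').write(s)
E
python3 ft.py .5 -58 30 8
```

```text
std [0.0003 0.0004 0.0004]
t=4.5 shift [0.0016 0.0022 0.022 ] turn 0.0021 rows 1 1
now fixture mm [  2.6 -56.4  52. ] F fix [-0.1 -0.3 -2. ] w 0.0638
```

```bash
python3 nudge.py '[[0.055,0.0016,0.0022,0.005,0.002],[0.055,0.0016,0.0022,0.01,0.002],[0.055,0.0016,0.0022,0.015,0.002],[0.055,0.0016,0.0022,0.015,0.002],[0.055,0.0016,0.0022,0.015,0.002]]' 40; python3 ft.py 0.5 -58 30 4
```

```text
t: 4.95
eef_pos: [0.5874, 0.0264, 0.0348]
ee_rot: [3.14, -0.001, -1.665]
force: [-0.3, 1.2, -2.8]
width: 0.064
gripper_force: 40.0
std [0.0002 0.0001 0.0003]
t=5.2 shift [-0.0007 -0.0007  0.0054] turn -0.0004 rows 1 1
now fixture mm [ -0.2 -58.7  35.4] F fix [-0.2 -0.1 -2.6] w 0.0635
```

```bash
python3 nudge.py '[[0.055,-0.0007,-0.0007,0.003,0],[0.055,-0.0007,-0.0007,0.006,0],[0.055,-0.0007,-0.0007,0.006,0],[0.055,-0.014,-0.0007,0.006,0],[0.055,-0.028,-0.0007,0.006,0],[0.055,-0.042,-0.0007,0.006,0],[0.055,-0.055,-0.0007,0.006,0],[0.055,-0.055,-0.0007,0.006,0],[0.055,-0.055,-0.0007,0.006,0]]' 40; python3 ft.py 0.5 -3 30 4
```

```text
t: 5.9
eef_pos: [0.5948, 0.084, 0.0302]
ee_rot: [-3.139, 0.002, -1.663]
force: [-0.1, 3.2, 4.8]
width: 0.0635
gripper_force: 40.0
std [0.     0.0004 0.    ]
t=6.1 shift [0.0016 0.001  0.0002] turn 0.0009 rows 1 1
now fixture mm [ 1.5 -1.4 30.2] F fix [-0.2  4.1  4.9] w 0.0634
```

```bash
python3 nudge.py '[[0.088,0,0,0,0],[0.088,0,0,0,0],[0.088,0,0,0,0],[0.088,0,0,-0.03,0],[0.088,0.02,0,-0.07,0],[0.088,0.04,0,-0.11,0],[0.088,0.04,0,-0.11,0]]' 40
cat > bl.py <<'E'
from h import *
T=cam('top');f=arm.grab_frame('top');B={'capA':[.5424,-.3282,.0986],'capB':[.3935,-.1969,.0414],'filA':[.5109,-.2042,.2535],'filB':[.4052,-.3278,.1761]}
for n in sys.argv[1:]:
    s,q=fitblock([(f,T,17)],n[:3]=='fil' and 'filler' or 'cap',B[n]);print(n,s.round(4),round(q,3))
go(s[0],s[1],.1,s[2]-np.pi/2)
E
python3 bl.py capA filA filB capB
```

```text
t: 6.68
eef_pos: [0.5923, 0.0399, 0.1458]
ee_rot: [-3.134, 0.002, -1.665]
force: [1.3, 0.3, 0.0]
width: 0.0876
gripper_force: 0.0
capA [ 0.5426 -0.3281  0.0954] 0.968
filA [ 0.5109 -0.2046  0.2463] 0.961
filB [ 0.4052 -0.328   0.1781] 0.954
capB [ 0.3936 -0.1971  0.0344] 0.968
t=6.7 shift [0.2553 0.175  0.0427] turn -0.1298 rows 8 2
```

```bash
python3 nudge.py '[[0.088,0.255,0.175,0.04,-0.13],[0.088,0.255,0.175,0.04,-0.13],[0.088,0.255,0.175,0.04,-0.13],[0.088,0.255,0.175,0.04,-0.13],[0.088,0.255,0.175,0.04,-0.13],[0.088,0.255,0.175,0.04,-0.13],[0.088,0.255,0.175,0.04,-0.13],[0.088,0.255,0.175,0.04,-0.13],[0.088,0.255,0.175,0.04,-0.13],[0.088,0.255,0.175,0.04,-0.13],[0.088,0.255,0.175,0.04,-0.13]]' 40
python3 - <<'E'
from h import *
go(.3936,-.1971,.017,.0344-np.pi/2,avg(3))
E
```

```text
t: 7.65
eef_pos: [0.3917, -0.196, 0.0994]
ee_rot: [3.141, -0.0, -1.536]
force: [0.5, 0.1, 0.3]
width: 0.0874
gripper_force: 0.0
std [0.0002 0.0002 0.    ]
t=7.8 shift [ 0.0015 -0.0015  0.0825] turn 0.0015 rows 2 1
```

```bash
python3 nudge.py '[[0.088,0.0015,-0.0015,0.0825,0],[0.088,0.0015,-0.0015,0.0825,0],[0.088,0.0015,-0.0015,0.0825,0],[0.055,0.0015,-0.0015,0.0825,0],[0.055,0.0015,-0.0015,0.0825,0],[0.055,0.0015,-0.0015,0.0825,0],[0.055,0.0015,-0.0015,0.0825,0],[0.055,0.0015,-0.0015,0.0825,0],[0.055,0.0015,-0.0015,0.0825,0],[0.055,0,0,0.03,0],[0.055,0,0,-0.02,0],[0.055,0,0,-0.02,0],[0.055,0,0,-0.02,0]]' 40;  python3 ft.py 0.5 -58 120 2
```

```text
t: 8.88
eef_pos: [0.3948, -0.1962, 0.1254]
ee_rot: [-3.131, -0.001, -1.534]
force: [1.0, 0.4, -1.5]
width: 0.0634
gripper_force: 40.0
t=9.0 shift [-0.216  -0.2029  0.0046] turn 0.1297 rows 8 2
now fixture mm [-172.8 -298.5  123.2] F fix [-0.2  0.  -2.3] w 0.064
```

```bash
python3 nudge.py '[[0.055,-0.216,-0.203,0.003,0.13],[0.055,-0.216,-0.203,0.003,0.13],[0.055,-0.216,-0.203,0.003,0.13],[0.055,-0.216,-0.203,0.003,0.13],[0.055,-0.216,-0.203,0.003,0.13],[0.055,-0.216,-0.203,0.003,0.13],[0.055,-0.216,-0.203,0.003,0.13],[0.055,-0.216,-0.203,0.003,0.13],[0.055,-0.216,-0.203,0.003,0.13],[0.055,-0.216,-0.203,0.04,0.13],[0.055,-0.216,-0.203,0.07,0.13],[0.055,-0.216,-0.203,0.07,0.13],[0.055,-0.216,-0.203,0.07,0.13]]' 40;  python3 ft.py 0.5 -58 35 3
```

```text
t: 10.07
eef_pos: [0.5848, 0.0262, 0.048]
ee_rot: [3.137, -0.002, -1.666]
force: [-0.1, 0.7, -0.7]
width: 0.0642
gripper_force: 39.7
std [0.0009 0.0003 0.001 ]
t=10.2 shift [-0.0008 -0.0023  0.0146] turn -0.0008 rows 1 1
now fixture mm [ -1.8 -58.8  49.6] F fix [-0.   0.5 -1.6] w 0.064
```

```bash
python3 nudge.py '[[0.055,-0.0008,-0.0023,0.005,0],[0.055,-0.0008,-0.0023,0.01,0],[0.055,-0.0008,-0.0023,0.0146,0],[0.055,-0.0008,-0.0023,0.0146,0],[0.055,-0.0008,-0.0023,0.0146,0]]' 40; python3 ft.py 0.5 -58 30 4
```

```text
t: 10.63
eef_pos: [0.5888, 0.0277, 0.0346]
ee_rot: [3.141, -0.0, -1.665]
force: [0.4, -0.7, -1.5]
width: 0.0639
gripper_force: 39.7
std [0.0002 0.0001 0.0002]
t=10.8 shift [0.0006 0.0005 0.0049] turn -0.0005 rows 1 1
now fixture mm [  1.  -57.4  34.9] F fix [ 0.  -0.2 -2.1] w 0.064
```

```bash
python3 nudge.py '[[0.055,0.0006,0.0005,0.003,0],[0.055,0.0006,0.0005,0.0055,0],[0.055,0.0006,0.0005,0.0055,0],[0.055,-0.014,0.0005,0.0055,0],[0.055,-0.028,0.0005,0.0055,0],[0.055,-0.042,0.0005,0.0055,0],[0.055,-0.0544,0.0005,0.0055,0],[0.055,-0.0544,0.0005,0.0055,0],[0.055,-0.0544,0.0005,0.0055,0]]' 40; python3 ft.py 0.5 -3 30 4
```

```text
t: 11.58
eef_pos: [0.5948, 0.0841, 0.0301]
ee_rot: [-3.14, 0.002, -1.663]
force: [-2.0, 3.9, 5.2]
width: 0.0635
gripper_force: 39.9
std [0.     0.0002 0.    ]
t=11.8 shift [0.0019 0.0009 0.0001] turn 0.0009 rows 1 1
now fixture mm [ 1.4 -1.1 30.1] F fix [-1.6  3.8  5. ] w 0.0638
```

```bash
python3 nudge.py '[[0.088,0,0,0,0],[0.088,0,0,0,0],[0.088,0,0,0,0],[0.088,0,0,-0.03,0],[0.088,0.02,0,-0.07,0],[0.088,0.04,0,-0.1,0],[0.088,0.04,0,-0.1,0]]' 40; python3 bl.py filA filB capA
```

```text
t: 12.37
eef_pos: [0.5928, 0.0403, 0.136]
ee_rot: [-3.133, 0.002, -1.665]
force: [0.8, 0.2, 1.1]
width: 0.0879
gripper_force: 0.0
filA [ 0.5106 -0.2044  0.2428] 0.967
filB [ 0.4052 -0.3279  0.1758] 0.958
capA [ 0.5426 -0.3281  0.0954] 0.968
t=12.4 shift [0.3724 0.0139 0.0323] turn -0.1912 rows 9 2
```

```bash
python3 nudge.py '[[0.088,0.372,0.014,0.03,-0.191],[0.088,0.372,0.014,0.03,-0.191],[0.088,0.372,0.014,0.03,-0.191],[0.088,0.372,0.014,0.03,-0.191],[0.088,0.372,0.014,0.03,-0.191],[0.088,0.372,0.014,0.03,-0.191],[0.088,0.372,0.014,0.03,-0.191],[0.088,0.372,0.014,0.03,-0.191],[0.088,0.372,0.014,0.03,-0.191],[0.088,0.372,0.014,0.03,-0.191],[0.088,0.372,0.014,0.03,-0.191],[0.088,0.372,0.014,0.03,-0.191]]' 40
python3 - <<'E'
from h import *
go(.5426,-.3281,.017,.0954-np.pi/2,avg(3))
E
```

```text
t: 13.42
eef_pos: [0.5401, -0.327, 0.0981]
ee_rot: [3.14, 0.001, -1.476]
force: [0.6, -0.0, 0.5]
width: 0.0874
gripper_force: 0.0
std [0.0004 0.0005 0.0004]
t=13.6 shift [ 0.0021 -0.0018  0.0818] turn 0.0013 rows 2 1
```

```bash
python3 nudge.py '[[0.088,0.002,-0.0018,0.082,0],[0.088,0.002,-0.0018,0.082,0],[0.088,0.002,-0.0018,0.082,0],[0.055,0.002,-0.0018,0.082,0],[0.055,0.002,-0.0018,0.082,0],[0.055,0.002,-0.0018,0.082,0],[0.055,0.002,-0.0018,0.082,0],[0.055,0.002,-0.0018,0.082,0],[0.055,0.002,-0.0018,0.082,0],[0.055,0,0,0.03,0],[0.055,0,0,-0.02,0],[0.055,0,0,-0.02,0],[0.055,0,0,-0.02,0]]' 40;  python3 ft.py 0.5 -58 120 2
```

```text
t: 14.65
eef_pos: [0.5443, -0.3281, 0.1265]
ee_rot: [-3.132, -0.005, -1.473]
force: [0.9, 0.2, -2.9]
width: 0.0639
gripper_force: 39.9
t=14.8 shift [-0.3485 -0.0797  0.0032] turn 0.1906 rows 9 2
now fixture mm [ -11.8 -415.3  123.6] F fix [ 0.3  0.1 -3.8] w 0.064
```

```bash
python3 nudge.py '[[0.055,-0.3485,-0.08,0.003,0.19],[0.055,-0.3485,-0.08,0.003,0.19],[0.055,-0.3485,-0.08,0.003,0.19],[0.055,-0.3485,-0.08,0.003,0.19],[0.055,-0.3485,-0.08,0.003,0.19],[0.055,-0.3485,-0.08,0.003,0.19],[0.055,-0.3485,-0.08,0.003,0.19],[0.055,-0.3485,-0.08,0.003,0.19],[0.055,-0.3485,-0.08,0.003,0.19],[0.055,-0.3485,-0.08,0.003,0.19],[0.055,-0.3485,-0.08,0.04,0.19],[0.055,-0.3485,-0.08,0.07,0.19],[0.055,-0.3485,-0.08,0.07,0.19],[0.055,-0.3485,-0.08,0.07,0.19]]' 40;  python3 ft.py 0.5 -58 35 3
```

```text
t: 15.92
eef_pos: [0.5859, 0.0272, 0.0464]
ee_rot: [3.138, -0.002, -1.664]
force: [-0.1, -0.2, -1.7]
width: 0.0639
gripper_force: 40.0
std [0.0001 0.     0.0008]
t=16.1 shift [-0.0003 -0.0028  0.0126] turn 0.0001 rows 1 1
now fixture mm [ -2.2 -58.3  47.6] F fix [-0.3 -0.  -3.1] w 0.064
```

```bash
python3 nudge.py '[[0.055,-0.0003,-0.0024,0.005,0],[0.055,-0.0003,-0.0024,0.009,0],[0.055,-0.0003,-0.0024,0.0126,0],[0.055,-0.0003,-0.0024,0.0126,0],[0.055,-0.0003,-0.0024,0.0126,0]]' 40; python3 ft.py 0.5 -58 30 4
```

```text
t: 16.48
eef_pos: [0.5891, 0.0277, 0.0365]
ee_rot: [3.141, -0.0, -1.664]
force: [-0.8, -0.4, -3.2]
width: 0.0637
gripper_force: 40.0
std [0.0002 0.0001 0.0002]
t=16.7 shift [0.0007 0.0008 0.0069] turn 0.0005 rows 1 1
now fixture mm [  1.3 -57.3  36.9] F fix [-0.   0.1 -3.2] w 0.0643
```

```bash
python3 nudge.py '[[0.055,0.0007,0.0008,0.004,0],[0.055,0.0007,0.0008,0.0073,0],[0.055,0.0007,0.0008,0.0073,0],[0.055,-0.014,0.0008,0.0073,0],[0.055,-0.028,0.0008,0.0073,0],[0.055,-0.042,0.0008,0.0073,0],[0.055,-0.054,0.0008,0.0073,0],[0.055,-0.054,0.0008,0.0073,0],[0.055,-0.054,0.0008,0.0073,0]]' 40; python3 ft.py 0.5 -3 30 4
```

```text
t: 17.43
eef_pos: [0.5952, 0.0823, 0.0318]
ee_rot: [-3.138, 0.001, -1.663]
force: [-2.3, 0.7, 14.9]
width: 0.0637
gripper_force: 40.0
std [0. 0. 0.]
t=17.6 shift [0.0005 0.0015 0.0018] turn 0.0020 rows 1 1
now fixture mm [ 2.  -2.5 31.8] F fix [-2.7  0.7 14.4] w 0.0639
```

```bash
python3 nudge.py '[[0.088,0,0,0,0],[0.088,0,0,0,0],[0.088,0,0,0,0],[0.088,0,0,-0.03,0],[0.088,0.04,0,-0.07,0],[0.088,0.08,0,-0.1,0],[0.088,0.08,0,-0.1,0],[0.088,0.08,0,-0.1,0]]' 40; python3 bl.py filB filA
python3 - <<'E'
from h import *
st=arm.get_state();f=arm.grab_frame('wrist');g=arm.grab_frame('top')
a=cv2.resize(f[:,:,::-1],(400,300));b=cv2.resize(g[130:220,185:305,::-1],(400,300),interpolation=cv2.INTER_CUBIC)
s=arm.grab_frame('side')[150:240,220:300,::-1];s=cv2.resize(s,None,fx=3.3,fy=3.3,interpolation=cv2.INTER_CUBIC)[:300]
s=cv2.copyMakeBorder(s,0,300-s.shape[0],0,0,cv2.BORDER_CONSTANT)
im=np.zeros((600,800,3),np.uint8);im[:300,:400]=a;im[:300,400:]=b;im[300:,:s.shape[1]]=s
cv2.imwrite('pics/d.png',cv2.convertScaleAbs(im,alpha=1.6))
E
```

```text
t: 18.3
eef_pos: [0.5876, -0.0004, 0.1333]
ee_rot: [-3.136, 0.001, -1.666]
force: [0.1, 0.8, 0.0]
width: 0.0879
gripper_force: 0.0
filB [ 0.4052 -0.328   0.1781] 0.954
filA [ 0.5109 -0.2046  0.2437] 0.962
t=18.4 shift [0.2117 0.0563 0.031 ] turn -0.3393 rows 6 3
```

View pics/d.png

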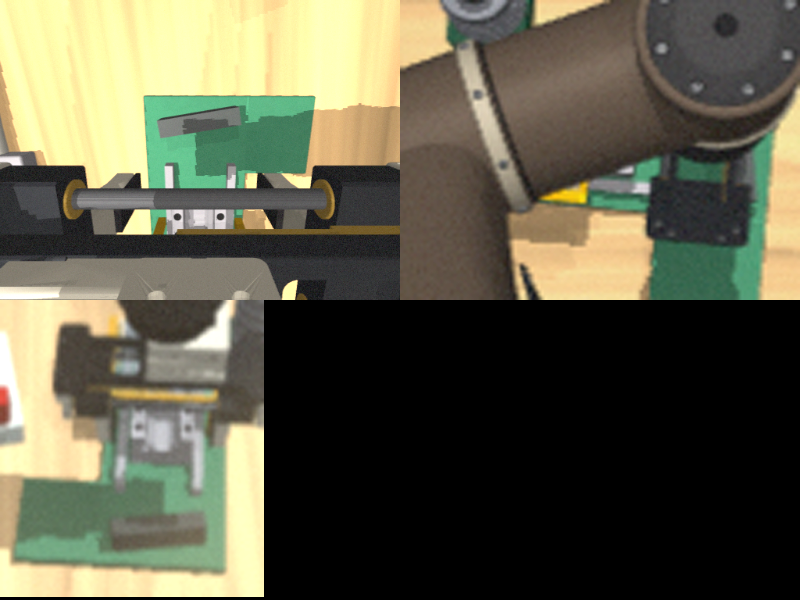

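The third cap sits squarely between the rails in both the wrist view (200,215) and the side view (160,430). The filler is next.

```bash
python3 nudge.py '[[0.088,0.212,0.056,0.03,-0.339],[0.088,0.212,0.056,0.03,-0.339],[0.088,0.212,0.056,0.03,-0.339],[0.088,0.212,0.056,0.03,-0.339],[0.088,0.212,0.056,0.03,-0.339],[0.088,0.212,0.056,0.03,-0.339],[0.088,0.212,0.056,0.03,-0.339],[0.088,0.212,0.056,0.03,-0.339],[0.088,0.212,0.056,0.03,-0.339]]' 40
python3 - <<'E'
from h import *
go(.5109,-.2045,.017,.2437-np.pi/2,avg(3))
E
```

```text
t: 19.25
eef_pos: [0.5109, -0.2031, 0.0989]
ee_rot: [3.141, 0.0, -1.325]
force: [0.1, 0.1, -0.0]
width: 0.088
gripper_force: 0.0
std [0.0002 0.0002 0.0002]
t=19.4 shift [0.0016 0.0006 0.0822] turn 0.0033 rows 2 1
```

```bash
python3 nudge.py '[[0.088,0.0016,0.0006,0.082,0],[0.088,0.0016,0.0006,0.082,0],[0.088,0.0016,0.0006,0.082,0],[0.055,0.0016,0.0006,0.082,0],[0.055,0.0016,0.0006,0.082,0],[0.055,0.0016,0.0006,0.082,0],[0.055,0.0016,0.0006,0.082,0],[0.055,0.0016,0.0006,0.082,0],[0.055,0.0016,0.0006,0.082,0],[0.055,0,0,0.03,0],[0.055,0,0,-0.02,0],[0.055,0,0,-0.02,0],[0.055,0,0,-0.02,0]]' 40;  python3 ft.py 0.5 -60 120 2
```

```text
t: 20.48
eef_pos: [0.5141, -0.2043, 0.1258]
ee_rot: [-3.132, -0.004, -1.324]
force: [1.9, 0.1, -2.0]
width: 0.0639
gripper_force: 40.0
t=20.6 shift [-0.2038 -0.1293  0.0037] turn 0.3396 rows 6 3
now fixture mm [ -53.6 -295.3  123.3] F fix [ 0.3  0.2 -2.7] w 0.0638
```

```bash
python3 nudge.py '[[0.055,-0.204,-0.129,0.003,0.34],[0.055,-0.204,-0.129,0.003,0.34],[0.055,-0.204,-0.129,0.003,0.34],[0.055,-0.204,-0.129,0.003,0.34],[0.055,-0.204,-0.129,0.003,0.34],[0.055,-0.204,-0.129,0.003,0.34],[0.055,-0.204,-0.129,0.003,0.34],[0.055,-0.204,-0.129,0.04,0.34],[0.055,-0.204,-0.129,0.07,0.34],[0.055,-0.204,-0.129,0.07,0.34],[0.055,-0.204,-0.129,0.07,0.34]]' 40;  python3 ft.py 0.5 -60 35 3
```

```text
t: 21.5
eef_pos: [0.5842, 0.0248, 0.0471]
ee_rot: [3.136, -0.002, -1.665]
force: [-0.2, 0.1, -1.9]
width: 0.0643
gripper_force: 39.8
std [0.0008 0.0002 0.0011]
t=21.6 shift [-0.0005 -0.0029  0.0137] turn -0.0006 rows 1 1
now fixture mm [ -2.4 -60.4  48.7] F fix [ 0.1  0.2 -1.6] w 0.0643
```

```bash
python3 nudge.py '[[0.055,-0.0003,-0.0026,0.005,0],[0.055,-0.0003,-0.0026,0.01,0],[0.055,-0.0003,-0.0026,0.0137,0],[0.055,-0.0003,-0.0026,0.0137,0],[0.055,-0.0003,-0.0026,0.0137,0]]' 40; python3 ft.py 0.5 -60 30 4
```

```text
t: 22.07
eef_pos: [0.5886, 0.0253, 0.0356]
ee_rot: [3.141, -0.0, -1.665]
force: [-1.2, -0.0, -2.0]
width: 0.0644
gripper_force: 39.8
std [0.0002 0.0001 0.0002]
t=22.3 shift [0.0002 0.0005 0.0059] turn -0.0005 rows 1 1
now fixture mm [  1.  -59.8  35.9] F fix [-0.3 -0.3 -2.6] w 0.0645
```

```bash
python3 nudge.py '[[0.055,0,0.0005,0.003,0],[0.055,0,0.0005,0.0063,0],[0.055,0,0.0005,0.0063,0],[0.055,-0.005,0.0005,0.0063,0],[0.055,-0.008,0.0005,0.0063,0],[0.055,-0.01,0.0005,0.0063,0],[0.055,-0.01,0.0005,0.0063,0]]' 40; python3 ft.py 0.5 -50 30 3
```

```text
t: 22.85
eef_pos: [0.5893, 0.0344, 0.03]
ee_rot: [3.141, -0.002, -1.665]
force: [-1.2, -7.7, 5.3]
width: 0.064
gripper_force: 40.0
std [0. 0. 0.]
t=23.0 shift [-0.0008  0.     -0.    ] turn 0.0001 rows 1 1
now fixture mm [  0.5 -50.8  30. ] F fix [-0.2 -7.7  5.2] w 0.0639
```

```bash
python3 nudge.py '[[0.055,-0.001,0,0,0],[0.055,-0.001,0,0,0],[0.055,-0.001,0,0,0]]' 40; python3 ft.py 0.5 -50 30 3
```

```text
t: 23.25
eef_pos: [0.5892, 0.0345, 0.03]
ee_rot: [3.141, -0.003, -1.665]
force: [0.1, -12.4, 5.3]
width: 0.0635
gripper_force: 40.0
std [0. 0. 0.]
t=23.4 shift [-0.0007  0.     -0.    ] turn -0.0002 rows 1 1
now fixture mm [  0.5 -50.7  30. ] F fix [  1.1 -12.3   5.2] w 0.0639
```

```bash
python3 nudge.py '[[0.055,-0.0015,0,0,0],[0.055,-0.003,0,0,0],[0.055,-0.003,0,0,0],[0.055,-0.003,0,0,0]]' 40; python3 ft.py 0.5 -50 30 3
```

```text
t: 23.73
eef_pos: [0.5889, 0.0347, 0.03]
ee_rot: [3.14, -0.006, -1.666]
force: [1.4, -27.0, 6.0]
width: 0.0637
gripper_force: 39.9
std [0. 0. 0.]
t=23.9 shift [-0.0005 -0.0003 -0.    ] turn -0.0012 rows 1 1
now fixture mm [  0.2 -50.5  30. ] F fix [  4.1 -26.4   5.9] w 0.064
```

```bash
python3 nudge.py '[[0.055,0.004,0,0,0],[0.055,0.004,0,0,0],[0.088,0.004,0,0,0],[0.088,0.004,0,0,0],[0.088,0.004,0,0,0],[0.088,0.004,0,-0.03,0],[0.088,0.004,0,-0.07,0],[0.088,0.004,0,-0.12,0],[0.088,0.004,0,-0.12,0],[0.088,0.004,0,-0.12,0]]' 60
python3 - <<'E'
from h import *
go(.4239,.1145,.15,-.022)
E
```

```text
t: 24.72
eef_pos: [0.5919, 0.0368, 0.1539]
ee_rot: [-3.134, 0.003, -1.664]
force: [0.3, -0.0, -0.1]
width: 0.0877
gripper_force: 0.0
t=24.7 shift [-0.0617  0.1745  0.0028] turn 1.4995 rows 5 12
```

```bash
python3 nudge.py '[[0.06,-0.062,0.1745,0.003,-1.642],[0.06,-0.062,0.1745,0.003,-1.642],[0.06,-0.062,0.1745,0.003,-1.642],[0.06,-0.062,0.1745,0.003,-1.642],[0.06,-0.062,0.1745,0.003,-1.642],[0.06,-0.062,0.1745,0.003,-1.642],[0.06,-0.062,0.1745,0.003,-1.642],[0.06,-0.062,0.1745,0.003,-1.642],[0.06,-0.062,0.1745,0.003,-1.642],[0.06,-0.062,0.1745,0.003,-1.642],[0.06,-0.062,0.1745,0.003,-1.642],[0.06,-0.062,0.1745,0.003,-1.642],[0.06,-0.062,0.1745,0.003,-1.642],[0.06,-0.062,0.1745,0.003,-1.642],[0.06,-0.062,0.1745,0.003,-1.642],[0.06,-0.062,0.1745,0.003,-1.642]]' 60
python3 - <<'E'
from h import *
st=avg(3);go(.4239,.1145,.036,-.022,st)
f=arm.grab_frame('wrist');c=cam('wrist',st);g=arm.grab_frame('side')
im=np.zeros((600,800,3),np.uint8);im[:384,:512]=f[:,:,::-1];im[384:584,:300]=cv2.resize(g[130:230,180:330,::-1],(300,200))
cv2.imwrite('pics/e.png',cv2.convertScaleAbs(im,alpha=1.5))
W=[[.124,.022,.03],[.124,-.003,.03],[-.016,-.027,.03],[-.016,.022,.03],[0,0,.067]]
print(proj(c,place([.4239,.1145,1.5486],W)).round(0).tolist())
E
```

```text
t: 26.05
eef_pos: [0.4212, 0.1137, 0.1462]
ee_rot: [3.141, 0.0, -0.027]
force: [1.6, 0.2, -0.0]
width: 0.0599
gripper_force: 0.0
std [0.     0.     0.0001]
t=26.2 shift [ 0.0026 -0.0009  0.1103] turn -0.0041 rows 3 1
[[132.0, 209.0], [129.0, 185.0], [271.0, 161.0], [270.0, 209.0], [254.0, 198.0]]
```

View pics/e.png

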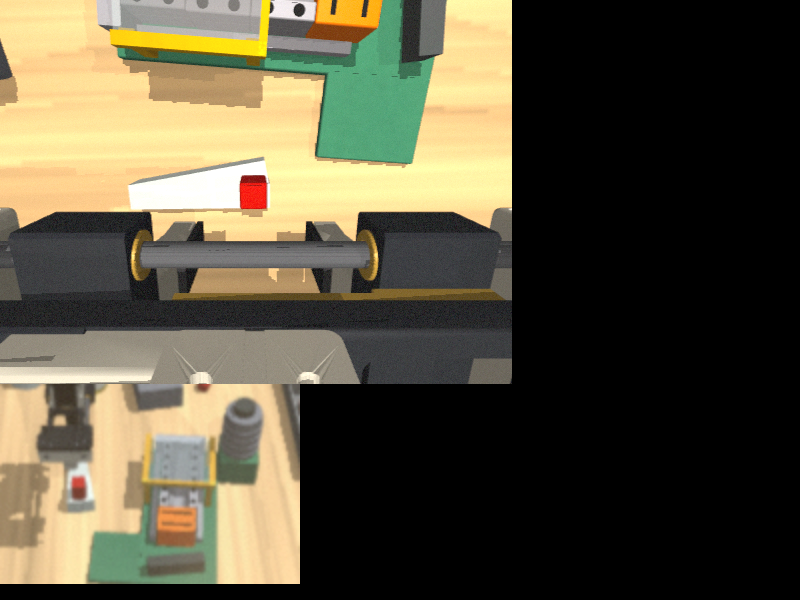

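The row is packed under the guard with the orange filler last. The wedge tab is at (254,190) and the flat edge at row 209, as predicted.

```bash
python3 nudge.py '[[0.06,0.0026,-0.0009,0.08,-0.004],[0.06,0.0026,-0.0009,0.11,-0.004],[0.06,0.0026,-0.0009,0.11,-0.004],[0.06,0.0026,-0.0009,0.11,-0.004],[0.02,0.0026,-0.0009,0.11,-0.004],[0.02,0.0026,-0.0009,0.11,-0.004],[0.02,0.0026,-0.0009,0.11,-0.004],[0.02,0.0026,-0.0009,0.11,-0.004],[0.02,0.0026,-0.0009,0.11,-0.004],[0.02,0.0026,-0.0009,0.11,-0.004],[0.02,0.0026,-0.0009,0.11,-0.004],[0.02,0.0026,-0.0009,0.08,-0.004],[0.02,0.0026,-0.0009,0.03,-0.004],[0.02,0.0026,-0.0009,0.03,-0.004],[0.02,0.0026,-0.0009,0.03,-0.004]]' 60; python3 ft.py -123 -101 110 2
```

```text
t: 27.55
eef_pos: [0.4258, 0.1158, 0.1197]
ee_rot: [-3.138, -0.005, -0.019]
force: [0.3, -0.4, -2.3]
width: 0.0234
gripper_force: 60.0
t=27.6 shift [0.0392 0.1184 0.0077] turn -1.4962 rows 3 12
now fixture mm [-170.9   14.1  117.9] F fix [ 0.2  0.1 -2.6] w 0.0238
```

```bash
python3 nudge.py '[[0.02,0.02,0.06,-0.02,0],[0.02,0.039,0.118,-0.02,0.12],[0.02,0.039,0.118,-0.02,0.25],[0.02,0.039,0.118,-0.02,1.645],[0.02,0.039,0.118,-0.02,1.645],[0.02,0.039,0.118,-0.02,1.645],[0.02,0.039,0.118,-0.02,1.645],[0.02,0.039,0.118,-0.02,1.645],[0.02,0.039,0.118,-0.02,1.645],[0.02,0.039,0.118,-0.02,1.645],[0.02,0.039,0.118,-0.02,1.645],[0.02,0.039,0.118,-0.02,1.645],[0.02,0.039,0.118,-0.02,1.645],[0.02,0.039,0.118,-0.02,1.645],[0.02,0.039,0.118,-0.02,1.645],[0.02,0.039,0.118,-0.02,1.645],[0.02,0.039,0.118,-0.02,1.645],[0.02,0.039,0.118,-0.02,1.645]]' 60; python3 ft.py -123 -101 55 3
python3 - <<'E'
from h import *
st=avg(2);c=cam('wrist',st);f=arm.grab_frame('wrist')[:,:,::-1]
cv2.imwrite('pics/g.png',cv2.convertScaleAbs(f,alpha=1.5))
fx=[.5935,.0850,-.0939]
print(proj(c,place(fx,[[.032,-.075,.058],[-.032,-.075,.058],[.045,-.10335,.042],[-.045,-.11865,.042]])).round(0).tolist())
E
```

```text
t: 29.15
eef_pos: [0.4602, -0.0044, 0.1356]
ee_rot: [3.14, -0.001, -1.663]
force: [0.2, -0.2, -1.9]
width: 0.0234
gripper_force: 60.0
std [0.0002 0.     0.0002]
t=29.3 shift [-0.0005 -0.0012  0.0809] turn 0.0015 rows 2 1
now fixture mm [-124.1 -101.4  135.9] F fix [ 0.2  0.  -2.2] w 0.0238
[[79.0, 228.0], [151.0, 228.0], [70.0, 192.0], [167.0, 176.0]]
```

View pics/g.png

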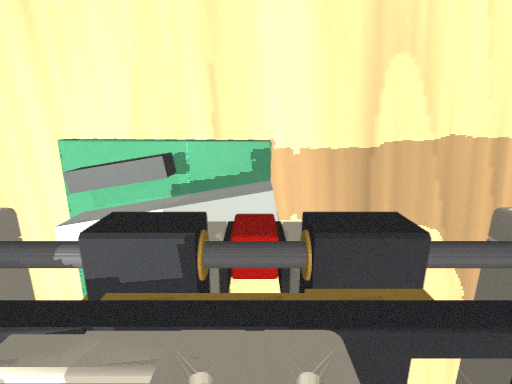

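Wedge is held square, slanted side towards the bar, bar edge at (69,192)-(168,178) as predicted. Next: lower it onto the tongue.

```bash
python3 nudge.py '[[0.02,-0.0005,-0.001,0.03,0.001],[0.02,-0.0005,-0.001,0.06,0.001],[0.02,-0.0005,-0.001,0.075,0.001],[0.02,-0.0005,-0.001,0.081,0.001],[0.02,-0.0005,-0.001,0.081,0.001],[0.02,-0.0005,-0.001,0.081,0.001]]' 60; python3 ft.py -123 -101 49 3
```

```text
t: 29.95
eef_pos: [0.4624, -0.0037, 0.0561]
ee_rot: [-3.141, -0.0, -1.665]
force: [0.1, 1.2, -1.7]
width: 0.0237
gripper_force: 60.0
std [0.0002 0.0001 0.0003]
t=30.1 shift [0.0006 0.0011 0.0076] turn -0.0001 rows 1 1
now fixture mm [-121.9 -100.4   56.6] F fix [ 0.4  0.6 -1.8] w 0.0239
```

```bash
python3 nudge.py '[[0.02,0,0,0.004,0],[0.02,0,0,0.0075,0],[0.02,0,0,0.0075,0],[0.02,0,-0.015,0.0075,0],[0.02,0,-0.03,0.0075,0],[0.02,-0.001,-0.04,0.0075,0],[0.02,-0.001,-0.04,0.0075,0],[0.02,-0.001,-0.04,0.0075,0]]' 60; python3 ft.py -66 -97.5 49 3
```

```text
t: 30.77
eef_pos: [0.4999, -0.0071, 0.0491]
ee_rot: [3.138, -0.001, -1.665]
force: [-12.5, 3.1, 21.9]
width: 0.0239
gripper_force: 60.0
std [0. 0. 0.]
t=30.9 shift [-0.003  -0.0186  0.0001] turn -0.0004 rows 1 1
now fixture mm [ -84.6 -100.4   49.1] F fix [-12.7   1.6  21. ] w 0.0236
```

```bash
python3 nudge.py '[[0.02,-0.001,-0.001,-0.0025,0],[0.02,-0.002,-0.008,-0.0025,0],[0.02,-0.003,-0.014,-0.0025,0],[0.02,-0.003,-0.017,-0.0025,0],[0.02,-0.003,-0.017,-0.0025,0]]' 60; python3 ft.py -59 -97 49 3
```

```text
t: 31.33
eef_pos: [0.52, -0.0052, 0.0502]
ee_rot: [-3.141, -0.0, -1.665]
force: [1.0, 0.2, -2.7]
width: 0.024
gripper_force: 59.9
std [0.0004 0.     0.    ]
t=31.5 shift [ 0.0002 -0.0064  0.0011] turn -0.0008 rows 1 1
now fixture mm [-65.4 -96.8  50.1] F fix [ 0.2 -0.3 -2.4] w 0.0238
```

```bash
python3 nudge.py '[[0.02,0,0,0.0013,0],[0.02,0,-0.002,0.0013,0],[0.02,0,-0.004,0.0013,0],[0.02,0,-0.006,0.0013,0],[0.02,0,-0.0065,0.0013,0],[0.02,0,-0.0065,0.0013,0]]' 60; python3 ft.py -59 -97 49 3
```

```text
t: 31.98
eef_pos: [0.5224, -0.0054, 0.0492]
ee_rot: [3.137, 0.0, -1.666]
force: [-12.6, 8.6, 10.9]
width: 0.0237
gripper_force: 59.9
std [0. 0. 0.]
t=32.1 shift [ 0.0003 -0.0033  0.0002] turn -0.0013 rows 1 1
now fixture mm [-62.3 -96.7  49.2] F fix [-13.8   7.7  11. ] w 0.0232
```

```bash
python3 nudge.py '[[0.032,0,0,0,0],[0.032,0,0,0,0],[0.032,0,0,-0.001,0],[0.032,0,-0.004,-0.001,0],[0.032,0,-0.006,-0.001,0],[0.032,0,-0.007,-0.001,0],[0.032,0,-0.007,-0.001,0]]' 60; python3 ft.py -59 -97 49 3
```

```text
t: 32.72
eef_pos: [0.5294, -0.0069, 0.0496]
ee_rot: [3.136, -0.001, -1.667]
force: [-10.6, 5.2, 7.0]
width: 0.0322
gripper_force: 6.0
std [0. 0. 0.]
t=32.9 shift [-0.0005  0.0038  0.0007] turn -0.0018 rows 1 1
now fixture mm [-55.2 -97.5  49.6] F fix [-11.7   4.3   7.2] w 0.032
```

```bash
python3 nudge.py '[[0.032,0,-0.002,0,0],[0.032,0,-0.004,0,0],[0.032,0,-0.004,0,0],[0.032,0,-0.004,0,0]]' 60; python3 ft.py -59 -97 49 3
```

```text
t: 33.2
eef_pos: [0.5294, -0.0076, 0.0489]
ee_rot: [3.129, -0.002, -1.668]
force: [-23.8, 10.3, 16.6]
width: 0.0324
gripper_force: 12.3
std [0. 0. 0.]
t=33.4 shift [-0.0012  0.0039 -0.    ] turn -0.0029 rows 1 1
now fixture mm [-55.1 -98.2  49. ] F fix [-25.    7.8  16.2] w 0.0323
```

```bash
python3 nudge.py '[[0.032,0,0.004,0,0],[0.032,0,0.008,0,0],[0.05,0,0.009,0,0],[0.06,0,0.009,0,0],[0.06,0,0.009,0,0],[0.06,0,0.009,-0.03,0],[0.06,0,0.009,-0.07,0],[0.06,0,0.009,-0.1,0],[0.06,0.04,0.009,-0.12,0],[0.06,0.08,0.009,-0.12,0],[0.06,0.1,0.009,-0.12,0],[0.06,0.1,0.009,-0.12,0]]' 60
python3 - <<'E'
from h import *
st=avg(2);c=cam('wrist',st);f=arm.grab_frame('wrist')[:,:,::-1];g=arm.grab_frame('side')[140:240,190:310,::-1]
im=np.zeros((600,800,3),np.uint8);im[:270,:360]=cv2.resize(f,(360,270));im[:500,360:]=0
s=cv2.resize(g,(440,366),interpolation=cv2.INTER_CUBIC);im[:366,360:]=s
t=arm.grab_frame('top')[130:225,185:305,::-1];im[366:,360:]=cv2.resize(t,(440,348))[:234]
cv2.imwrite('pics/i.png',cv2.convertScaleAbs(im,alpha=1.6))
print(st['eef_pos']);go(.5734,.3992,.16,-1.665)
E
```

```text
t: 34.35
eef_pos: [0.5179, -0.1087, 0.171]
ee_rot: [-3.14, -0.0, -1.668]
force: [0.3, 0.6, -0.5]
width: 0.06
gripper_force: 0.0
[ 0.518026   -0.1075373   0.17066105]
t=34.6 shift [-0.5073 -0.0077  0.0101] turn 0.0003 rows 13 1
```

View pics/i.png

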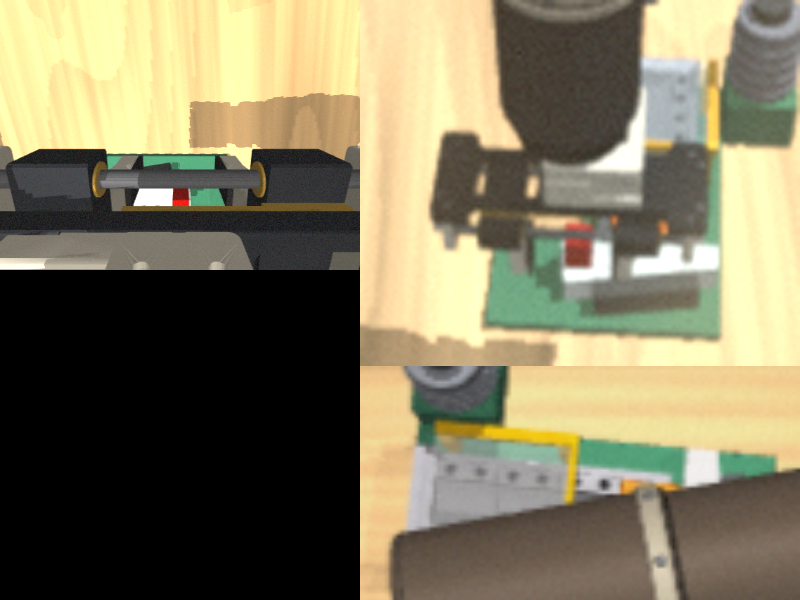

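```bash
python3 nudge.py '[[0,-0.507,-0.008,0,0],[0,-0.507,-0.008,0,0],[0,-0.507,-0.008,0,0],[0,-0.507,-0.008,0,0],[0,-0.507,-0.008,0,0],[0,-0.507,-0.008,0,0],[0,-0.507,-0.008,0,0],[0,-0.507,-0.008,0,0],[0,-0.507,-0.008,0,0],[0,-0.507,-0.008,0,0],[0,-0.507,-0.008,0,0],[0,-0.507,-0.008,0,0],[0,-0.507,-0.008,0,0],[0,-0.507,-0.008,0,0],[0,-0.507,-0.008,0,0],[0,-0.507,-0.008,0,0]]' 20
python3 - <<'E'
from h import *
st=avg(3);go(.5734,.3992,.105,-1.665,st);c=cam('wrist',st)
f=arm.grab_frame('wrist')[:,:,::-1];g=arm.grab_frame('top')[138:238,188:308,::-1]
im=np.zeros((600,800,3),np.uint8);im[:500,:600]=cv2.resize(g,(600,500),interpolation=cv2.INTER_CUBIC);im[450:,600:]=cv2.resize(f,(200,150))
cv2.imwrite('pics/j.png',cv2.convertScaleAbs(im,alpha=1.6))
T=cam('top');fx=[.5935,.0850,-.0939]
q=proj(T,place(fx,[[.032,-.075,.058],[-.032,-.075,.058],[-.059,-.097,.079],[.065,-.0875,.042]]));print(((q-[188,138]+.4)*5).round(0).tolist())
m=cv2.inRange(cv2.cvtColor(f,cv2.COLOR_BGR2HSV),(0,200,80),(4,255,255));p=np.argwhere(m)
print(len(p),p.mean(0)[::-1],p.min(0),p.max(0),proj(c,[.5734,.3992,.099]))
E
```

```text
t: 35.93
eef_pos: [0.5732, 0.3981, 0.1699]
ee_rot: [3.141, -0.001, -1.665]
force: [-0.3, -0.6, 0.5]
width: 0.0005
gripper_force: 0.0
std [0.0002 0.0003 0.0003]
t=36.1 shift [-0.0015  0.0002  0.0654] turn -0.0005 rows 2 1
[[427.0, 124.0], [417.0, 232.0], [452.0, 278.0], [452.0, 75.0]]
2092 [253.00478011 217.97370937] [179 160] [381 472] [[255.31131642 203.02197395]]
```

View pics/j.png

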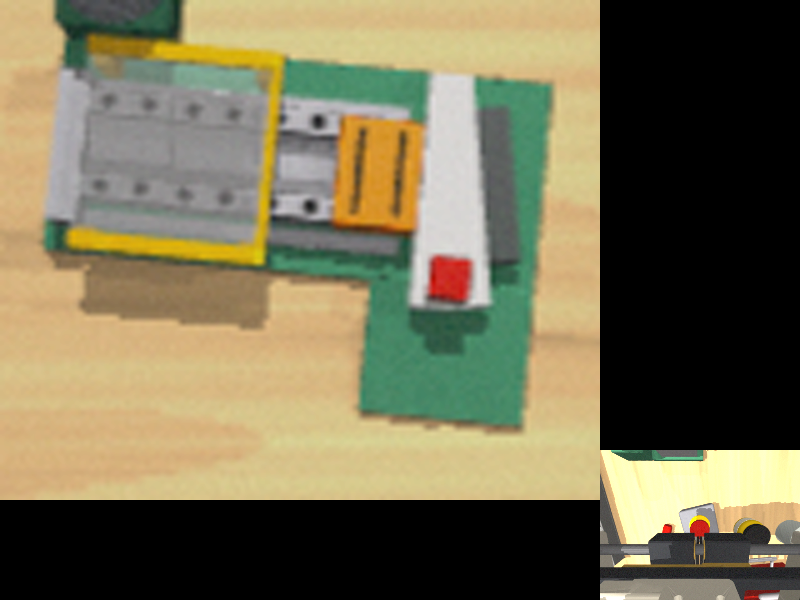

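The wedge is home (tab at (450,278) against a predicted (452,278)), and the row of three caps and one filler is packed. Next: press the plunger.

```bash
python3 nudge.py '[[0,-0.0015,0,0.03,0],[0,-0.0015,0,0.06,0],[0,-0.0015,0,0.075,0],[0,-0.0015,0,0.082,0],[0,-0.0015,0,0.09,0],[0,-0.0015,0,0.096,0],[0,-0.0015,0,0.098,0],[0,-0.0015,0,0.098,0],[0,-0.0015,0,0.098,0]]' 20; python3 -c "
from h import *
s=avg(3);print(s['eef_pos'],s['force'])"
```

```text
t: 36.93
eef_pos: [0.5734, 0.3989, 0.0747]
ee_rot: [3.141, -0.001, -1.665]
force: [-7.3, -3.8, 12.7]
width: 0.0003
gripper_force: 5.8
std [0. 0. 0.]
[0.57339716 0.39892377 0.07469887] [-7.84178318 -3.07778655 11.78998602]
```

Almost at the bottom; I'll press until the force climbs at the stop, then lift.

```bash
python3 nudge.py '[[0,0,0,0.0015,0],[0,0,0,0.003,0],[0,0,0,0.003,0],[0,0,0,0.003,0]]' 20; python3 -c "
from h import *
s=avg(2);print(s['eef_pos'],s['force'])"; python3 nudge.py '[[0,0,0,-0.01,0],[0,0,0,-0.03,0],[0,0,0,-0.06,0],[0,0,0,-0.1,0],[0,0,0,-0.13,0],[0,0,0,-0.13,0],[0,0.1,0.1,-0.13,0],[0,0.1,0.1,-0.13,0],[0,0.1,0.1,-0.13,0],[0,0.1,0.1,-0.13,0],[0,0.1,0.1,-0.13,0],[0,0.1,0.1,-0.13,0]]' 20
python3 - <<'E'
from h import *
g=arm.grab_frame('side')[:,:,::-1];t=arm.grab_frame('top')[:,:,::-1]
im=np.zeros((600,800,3),np.uint8);im[:,:400]=cv2.resize(g[80:260,180:300],(400,600));im[:450,400:]=cv2.resize(t[130:250,115:310],(400,450))
cv2.imwrite('pics/k.png',cv2.convertScaleAbs(im,alpha=1.6))
E
```

```text
t: 37.42
eef_pos: [0.5735, 0.399, 0.0741]
ee_rot: [-3.141, -0.0, -1.665]
force: [-12.9, -6.0, 25.8]
width: 0.0003
gripper_force: 12.9
[0.57350895 0.39896947 0.07415964] [-13.13147007  -6.25773948  25.40720554]
t: 38.52
eef_pos: [0.4649, 0.3094, 0.2011]
ee_rot: [-3.14, 0.002, -1.665]
force: [0.4, 0.2, -0.0]
width: 0.0
gripper_force: 0.0
```

View pics/k.png

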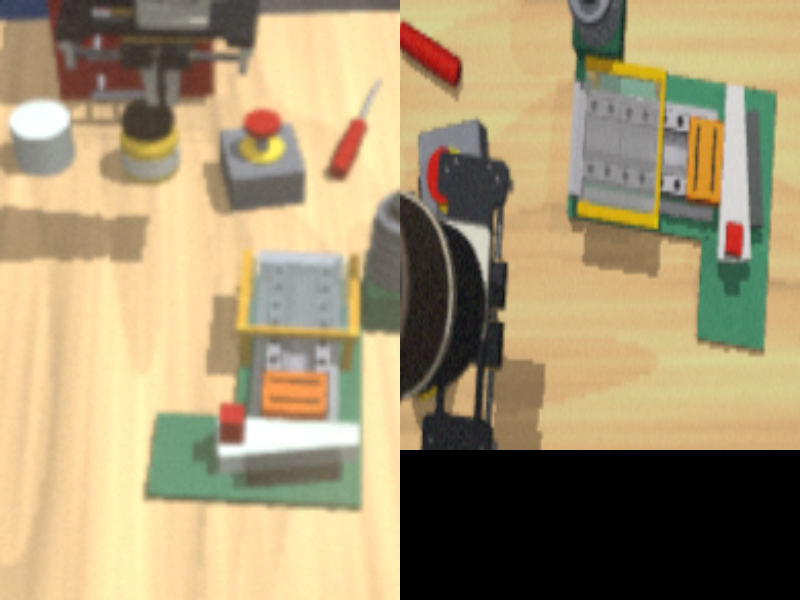

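The plunger bottomed (25 N at z 0.074) and is back up at (262,125). The row and wedge are in place, the pot is standing, and the robot is clear of everything.

```bash
python3 -c "
from station import arm
print(arm.job_done())"
```

```text
the job is handed in; nothing more can be done
None
```

The job is handed in at about 39 s of robot time, with no verdict returned: three caps and one filler are packed against the end stop, the wedge was pushed to 25 N and is home, and the plunger then went to its bottom and came back up; the grease pot was upright in the last view, and the oil bottle, last seen only at the start, was not touched.

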